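# Free a finished label roll from the rewinder

## Robot

A 6-joint arm with a two-finger parallel gripper is mounted at the origin on the work surface. World frame = base frame: x ahead of the robot, y to its left, z up, the work surface at z = 0. Lengths are in m, angles in rad, forces in N, time in s.
With the tool pointing down it reaches from about 0.225 to 0.875 m from the base axis. Payload 3.4 kg.
Tool frame: the origin (TCP) lies on the centre line of the jaws, within the pads' length; the fingertips stand 11 mm ahead of it and the grasp point (between the pads) lies 8 mm behind it; z points along the fingers, y is the line along which they close (so a half turn about z gives the same grasp; the last joint's range is limited). The gripper opens to 85 mm and grips with 20 to 120 N. Pads are 22 mm wide; open, the fingers measure 114 mm over their backs; the gripper's body (76 mm by 85 mm) begins 54 mm behind the grasp point. The pads swing forward as they close: fully open they stand 13 mm farther back than shut.
Start: joints at [1.114, 0.276, 1.505, -0, 1.361, -0.121], TCP at [0.189, 0.543, 0.242] pointing down, gripper open.
Joint ranges: [-2.89, 2.89], [-0.75, 2.08], [0.22, 2.7], [-1.18, 4.32], [0.11, 2.71], [-2.7, 2.7]. Speed limits (rad/s): [2.57, 2.57, 3.14, 3.14, 3.14, 3.14].

## Interface

Orientations are given as a unit quaternion [w, x, y, z].
In Python, from rig import manip, eyes, job gives the robot as it stands.
- The arm moves only by the tool drive_tool, never from a script. Its argument "rows" is a list of rows, each a list of 3 entries, a list of its own where there are three numbers: the turn, a rotation vector about the world's x, y, z in rad, then the shift along the world's x, y, z in cm, then the finger opening in cm, from 0 to 8.54. A call has 1 to 8 rows; each row shifts and turns the commanded pose from where the row before left it; what a row does not reach is not made up. A row lasts 1/8 s, in which the tool goes at most 62.5 mm and 10.7 degrees, less where a joint would pass 70% of its speed; a pose out of reach is approached as far as the arm can. A call is refused whole if a number of a shift passes 6.25 or a number of a turn 0.188, either way. A call with a gripper value outside its range is refused whole. The fingers move at their own pace and stop on an object; "force" is the grip in N (left out, the last holds). Time passes only in rows, so rows that do not move let the fingers close. It gives the time, the measured TCP pose, the force, the opening and the grip force at its end, in the units of the state.
- manip.get_state(): the state, without advancing time (a new reading comes with each control period).
- eyes.get_image(name): name is "side" or "top" or "wrist"; returns the picture (420x560x3 uint8, red, green, blue); there is no depth.
- eyes.get_calibration(name): a dict with "camera_matrix" (3x3 intrinsics, pixels), "view" (4x4, takes a point from world to camera coordinates). Camera axes: x right, y up, looking along -z (the intrinsics and any distortion apply to the point x, -y, -z); pixel columns grow to the right and rows downward; lengths in m; the calibration is good to about 2 mm. A picture is of the moment at which its call begins: read the wrist's pose just before it. get_calibration takes no time and is no camera call; for the wrist camera it gives the pose at the moment of the call.
- job.sign_off(): hands the job in; it is judged then, once.
The state is a dict: "clock": time; "qpos": joint angles; "qd": joint speeds; "effort": joint torques, N m; "position": TCP position; "ee_rot": TCP orientation; "contact_force": force on the tool from outside, world axes, zero at the start; "moment": the same for the moment, N m; "width": finger opening in m; "gripper_force": force on a finger pad.
Only numpy, scipy, OpenCV 4.12 (cv2) and the standard library are available. Lean on these libraries where they do the work, as an engineer would, in place of code of your own. Each camera call takes 0.05 s, during which the arm holds its last target. There are 200 camera calls.

## Task

The finished green label roll is clamped on the rewinder by a brass quick nut with a left-hand thread (notched corners): unscrew it clockwise, following it as it rises and never forcing the thread, until the red line engraved across the nut first meets the red line on the spindle's end, then lift it straight off and set it collar down in the steel tray. Then lift the green roll off the spindle and set it down on end in the clear tub. Drop nothing, and leave the other two rolls and the bottle where they are.

Things in the scene. Friction and masses are not known exactly. Their poses are not given: they have to be found in the camera images.
- spindle_end (a point): Centre of the flat top of the rewinder's upright steel spindle (fixed, does not turn), 152 mm above the table; z up, x along the red line engraved across it. Thread 24 mm wide, two-start, coarse. The blue housing (200 x 200, 60 high, square to x and y) is centred below; two guide posts 112 mm high stand 110 mm from the axis, at +x, +y and +x, -y.
- nut_center (a point): Centre of the brass nut, half-way up its 34 mm: hexagon 36 mm across flats, 30 mm tall, over a round collar 48 mm wide, 4 mm thick. z up its axis; x along the red line engraved across its top, square to two flats. Starts tight on the roll, 2.6 to 2.9 rad of clockwise turn (seen from above) short of the lines meeting (a half turn looks alike). It rises as it unscrews; where the lines meet, the thread is clear.
- nut: The same nut, origin at the centre of its underside. About 0.16 kg. It fits the spindle with about 1 mm of play sideways. A thread load (nut on spindle) over 22 N in any direction counts as forced: hold it down while turning, turn it anticlockwise, push it sideways or pull before the thread is clear, and it is passed.
- rewinder: The rewinder, fixed; origin on the table, under the spindle; z up, x as for the spindle's end. A sprung plate (80 mm wide, its face about 70 mm above the table) pushes the roll up against the nut with about 12 N and follows it up by 7 mm, then stops.
- roll_center (a point): Centre of the green roll, which stands on end round the spindle under the nut: 60 mm outside, 45 mm tall, card bore 26 mm (about 1 mm of play on the spindle), about 0.14 kg; origin half-way up on its axis, z up the axis. It may turn with the nut.
- tray_in (a point): Centre of the inner floor (3 mm above the table) of the open steel tray, 150 x 150 mm outside, 20 mm high, 3 mm walls, fixed; x and y square to its sides, z up.
- tub_in (a point): Centre of the inner floor (4 mm above the table) of the open clear tub with a white rim, 160 mm along its x and 200 mm along its y, 55 mm high, 4 mm walls, fixed; z up.
- roll: The green roll again, origin at the centre of its underside.
- red_roll: Red label roll standing on end on the table, 60 mm across, 45 mm tall; origin at its underside. Leave it.
- yellow_roll: Yellow label roll standing on end on the table, 60 mm across, 45 mm tall; origin at its underside. Leave it.
- cleaner: White bottle with a blue cap and a yellow band, 52 mm across, 130 mm tall, beyond the rewinder; origin at its underside. Leave it.

How it is judged:
By the outcome, as a careful person would: the job done as asked, in the order asked, and still so for the second after the job is handed in, with the robot touching nothing.
It also fails if it takes over 72 s, if anything falls off the work surface, if the arm or the gripper's body presses on something with over 40 N, if the wrist force passes 120 N, or if a joint passes its speed limit or range.

## Working session

There is one attempt and no reset: what is moved stays moved. The work goes in short steps, Python scripts to look and compute and a tool call to move; the robot and the scene stay as the last step left them, time stands still between calls to the robot, and variables do not carry over. Pictures are saved under pics/ and viewed, at most 10 in all, crops included, and the job is handed in when it is done.

Besides the shell and the picture viewer there is one more tool, called after "Call:" as name(argument=value, ...) on one line, values as JSON. drive_tool: Moves the arm, as the interface text tells. Its arguments: {"type":"object","properties":{"rows":{"type":"array"},"force":{"type":"number"}},"required":["rows"]}

```bash
ls; mkdir -p pics
python3 - <<'E'
from rig import manip, eyes, job
import cv2,numpy as np
for n in ["side","top"]:
    im=eyes.get_image(n); cv2.imwrite(f"pics/{n}0.png",im[:,:,::-1]); c=eyes.get_calibration(n)
    print(n,np.round(c["camera_matrix"],1).tolist(),np.round(c["view"],3).tolist(),c.keys())
print(manip.get_state())
E
```

```text
pics
side [[523.5, 0.0, 281.3], [0.0, 523.5, 216.3], [0.0, 0.0, 1.0]] [[0.983, -0.183, -0.004, -0.63], [0.116, 0.61, 0.784, -0.17], [-0.141, -0.771, 0.62, -1.198], [0.0, 0.0, 0.0, 1.0]] dict_keys(['camera_matrix', 'view'])
top [[494.3, 0.0, 270.9], [0.0, 494.3, 216.8], [0.0, 0.0, 1.0]] [[0.014, -0.999, 0.038, -0.033], [0.983, 0.021, 0.183, -0.623], [-0.184, 0.035, 0.982, -1.088], [0.0, 0.0, 0.0, 1.0]] dict_keys(['camera_matrix', 'view'])
{'clock': 0.1, 'qpos': array([ 1.11401796e+00,  2.76535560e-01,  1.50599338e+00, -2.17132366e-05,
        1.36069197e+00, -1.21007115e-01]), 'qd': array([-1.93984510e-03, -3.96363753e-03, -3.48984894e-03, -4.96010799e-04,
        8.58437325e-04,  9.38136650e-05]), 'effort': array([ 2.67213354e-04, -4.17698622e+01, -2.46404260e+01, -3.66190861e-04,
        5.85827802e-03,  1.04150945e-05]), 'position': array([0.18928011, 0.54248346, 0.24152926]), 'ee_rot': array([-2.21762149e-04,  1.67095780e-01,  9.85940332e-01, -7.83416510e-04]), 'contact_force': array([ 0.40901302, -0.21854298,  0.09198083]), 'moment': array([-0.00266146,  0.04800982,  0.01445232]), 'gripper_force': 0.0, 'width': 0.08545398329888775}
```

View pics/top0.png

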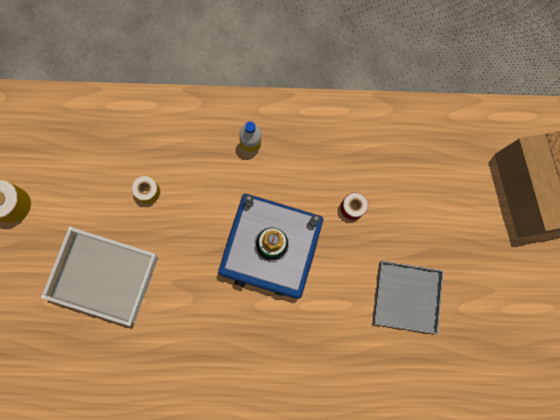

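View pics/side0.png

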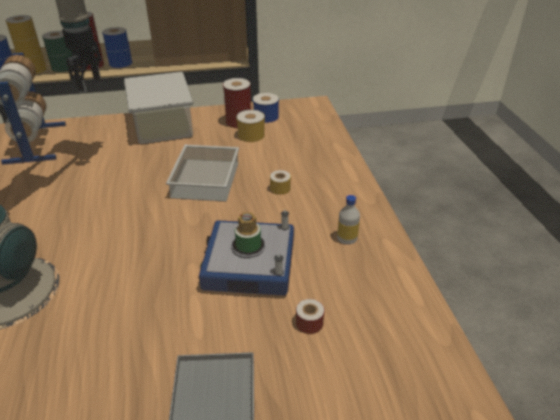

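The top view shows the housing (corners about (245,196), (322,217), (300,297), (220,275)), with the nut near (273,240). The tray is at right, about (408,298), and the tub at left, about (100,277). The side view agrees; the red roll is at (310,316) and the bottle at (349,220).

```bash
cat > h.py <<'E'
from rig import manip, eyes, job
import cv2,numpy as np
from scipy.spatial.transform import Rotation as R
def ray(c,uv,z):
    K,V=c["camera_matrix"],c["view"]; d=np.linalg.inv(K)@[uv[0],uv[1],1]; d=d*[1,-1,-1]
    Rm=V[:3,:3];o=-Rm.T@V[:3,3];w=Rm.T@d
    return o+w*(z-o[2])/w[2]
def proj(c,p):
    q=c["view"]@np.append(p,1); q=q[:3]*[1,-1,-1]; k=c["camera_matrix"]@q; return k[:2]/k[2]
def tcp():
    s=manip.get_state(); q=s["ee_rot"]; return s,R.from_quat([q[1],q[2],q[3],q[0]])
E
python3 - <<'E'
from h import *
c=eyes.get_calibration("top")
for n,z,P in [("house",.06,[(245,196),(322,217),(300,297),(220,275)]),("tray",.02,[(379,263),(441,266),(438,333),(374,326)]),("tub",.055,[(71,230),(156,255),(131,324),(44,298)]),
 ("red",.045,[(355,205)]),("yel",.045,[(146,188)]),("post",.112,[(249,200),(316,219)]),("nut",.14,[(273,240)])]:
    Q=np.array([ray(c,p,z)[:2] for p in P]); print(n,Q.mean(0).round(4),Q.round(3).tolist())
    if len(P)==4:
        for i in range(4): d=Q[(i+1)%4]-Q[i]; print(np.hypot(*d).round(3),np.degrees(np.arctan2(d[1],d[0])).round(1))
s,r=tcp(); print(r.as_matrix().round(3)); cw=eyes.get_calibration("wrist"); V=cw["view"];print(cw["camera_matrix"].round(1).tolist(),(-V[:3,:3].T@V[:3,3]).round(3),V[:3,:3].round(3).tolist())
E
```

```text
house [ 0.5563 -0.0254] [[0.671, 0.039], [0.625, -0.141], [0.441, -0.09], [0.487, 0.091]]
0.186 -104.3
0.191 164.6
0.187 75.7
0.191 -15.8
tray [ 0.4467 -0.3492] [[0.525, -0.282], [0.52, -0.431], [0.364, -0.416], [0.378, -0.267]]
0.149 -91.7
0.157 174.6
0.15 84.7
0.147 -6.1
tub [0.4803 0.3585] [[0.584, 0.433], [0.53, 0.238], [0.376, 0.284], [0.43, 0.479]]
0.203 -105.3
0.161 163.3
0.202 74.5
0.16 -16.6
red [ 0.6589 -0.2219] [[0.659, -0.222]]
yel [0.6888 0.2719] [[0.689, 0.272]]
post [ 0.6307 -0.0457] [[0.651, 0.029], [0.611, -0.12]]
nut [ 0.5582 -0.0245] [[0.558, -0.025]]
[[-0.944  0.329 -0.001]
 [ 0.329  0.944 -0.001]
 [ 0.    -0.002 -1.   ]]
[[366.0, 0.0, 274.3], [0.0, 366.0, 210.9], [0.0, 0.0, 1.0]] [0.119 0.567 0.372] [[0.329, 0.944, -0.002], [-0.906, 0.315, -0.284], [-0.267, 0.095, 0.959]]
```

Call:
drive_tool(rows=[[[0,0,0],[3.1,-4.7,0.2],8.5],[[0,0,0],[3.1,-4.7,0.2],8.5],[[0,0,0],[3.1,-4.7,0.2],8.5],[[0,0,0],[3.1,-4.7,0.2],8.5],[[0,0,0],[3.1,-4.7,0.2],8.5],[[0,0,0],[3.1,-4.7,0.2],8.5],[[0,0,0],[3.1,-4.7,0.2],8.5],[[0,0,0],[3.1,-4.7,0.2],8.5]])

```text
clock: 1.1
position: [0.438, 0.1653, 0.2582]
ee_rot: [-0.0, 0.167, 0.986, 0.0]
contact_force: [-0.1, 1.6, -1.0]
width: 0.0849
gripper_force: 0.0
```

Call:
drive_tool(rows=[[[0,0,0.04],[3.1,-4.7,0],8.5],[[0,0,0.04],[3.0,-4.8,0],8.5],[[0,0,0.04],[3.0,-4.8,0],8.5],[[0,0,0.04],[3.0,-4.8,0],8.5],[[0,0,0],[0,0,0],8.5],[[0,0,0],[0,0,0],8.5]])

```text
clock: 1.85
position: [0.5578, -0.0238, 0.2576]
ee_rot: [-0.001, 0.088, 0.996, 0.001]
contact_force: [0.1, 0.5, -0.5]
width: 0.0852
gripper_force: 0.0
```

Run:
```python
from h import *
s,r=tcp(); c=eyes.get_calibration("wrist"); im=eyes.get_image("wrist")
print(s["clock"],s["position"].round(4),s["qpos"].round(3),np.degrees(np.arctan2(*r.as_matrix()[[1,0],1])))
cv2.imwrite("pics/w1raw.png",im[:,:,::-1]); np.savez("w1.npz",K=c["camera_matrix"],V=c["view"])
u=proj(c,[.557,-.025,.15]).astype(int); print(u)
x0,y0=max(u[0]-100,0),max(u[1]-75,0)
cv2.imwrite("pics/w1.png",cv2.resize(im[y0:y0+150,x0:x0+200,::-1],(800,600),interpolation=cv2.INTER_CUBIC)); print(x0,y0)
```

```text
1.85 [ 0.5578 -0.0238  0.2576] [-1.680e-01  2.440e-01  1.512e+00  1.000e-03  1.388e+00 -1.562e+00] 79.87916202396434
[272 215]
172 140
```

View pics/w1.png

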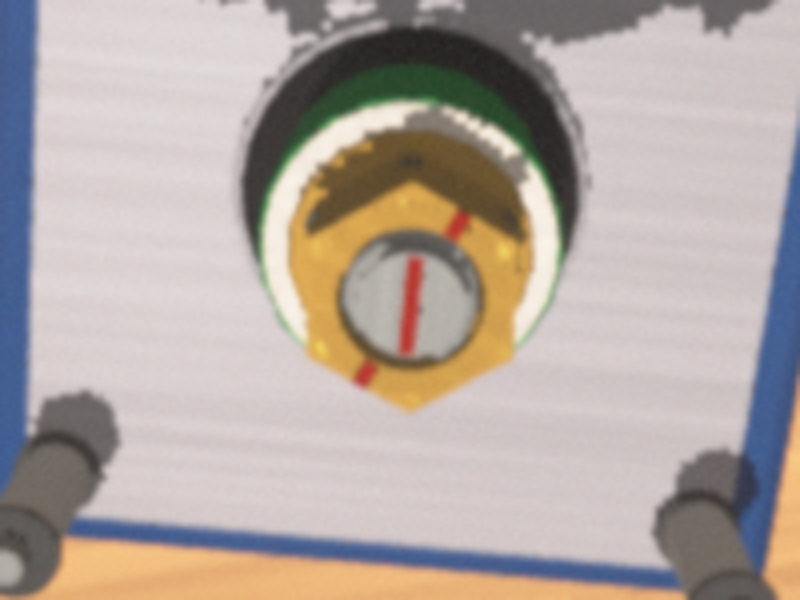

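The crop shows the hex with vertices near (411,180) and (410,410) and its flats at columns 307 and 515. The nut line runs (460,222)–(365,375) and the spindle line (416,258)–(405,352).

Run:
```python
from h import *
d=np.load("w1.npz"); c={"camera_matrix":d["K"],"view":d["V"]}
f=lambda p,z: ray(c,(172+p[0]/4,140+p[1]/4),z)
a=lambda p,q,z: np.degrees(np.arctan2(*(f(q,z)-f(p,z))[[1,0]]))
for z in (.145,.149):
  print("nutline",a((460,222),(365,375),z),"flat edges",a((307,235),(307,350),z),a((515,235),(515,355),z), "bottom edges",a((307,350),(410,410),z),a((410,410),(515,355),z),
  "ctr",((f((410,180),z)+f((410,410),z))/2).round(4),"size",np.linalg.norm(f((410,180),z)-f((410,410),z)), np.linalg.norm(f((307,300),z)-f((515,300),z)))
print("spline",a((416,258),(405,352),.152),"ctr",f((411,300),.152))
```

```text
nutline -40.78842338875258 flat edges -11.225495024077173 -8.933545118853178 bottom edges 47.97226786800738 109.13945219494367 ctr [ 0.558  -0.0237  0.145 ] size 0.04173237523725931 0.036149170997692257
nutline -40.78842338875263 flat edges -11.225495024077135 -8.933545118853171 bottom edges 47.97226786800746 109.1394521949437 ctr [ 0.5568 -0.0235  0.149 ] size 0.04104638834864208 0.03555495949648204
spline -16.465137205084215 ctr [ 0.55634057 -0.02329336  0.152     ]
```

Call:
drive_tool(rows=[[[0,0,0],[-0.1,0,-3],4.8],[[0,0,0],[0,0,-3],4.8],[[0,0,0],[0,0,-3],4.8],[[0,0,0],[0,0,-1.5],4.8],[[0,0,0],[0,0,-0.8],4.8],[[0,0,0],[0,0,-0.5],4.8],[[0,0,0],[0,0,-0.4],4.8],[[0,0,0],[0,0,0],4.8]], force=25)

```text
clock: 2.9
position: [0.5577, -0.0242, 0.1366]
ee_rot: [0.0, 0.088, 0.996, 0.0]
contact_force: [0.3, 0.1, -0.1]
width: 0.0476
gripper_force: 0.0
```

Run:
```python
from h import *
im=eyes.get_image("side"); c=eyes.get_calibration("side"); u=proj(c,[.557,-.024,.15]).astype(int)
im2=eyes.get_image("wrist"); 
a=cv2.resize(im[u[1]-60:u[1]+60,u[0]-50:u[0]+50,::-1],(400,480),interpolation=cv2.INTER_CUBIC)
b=cv2.resize(im2[:,:,::-1],(400,300)); b=cv2.copyMakeBorder(b,0,180,0,0,cv2.BORDER_CONSTANT)
cv2.imwrite("pics/w2.png",np.hstack([a,b]))
```

```text
(no output)
```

View pics/w2.png

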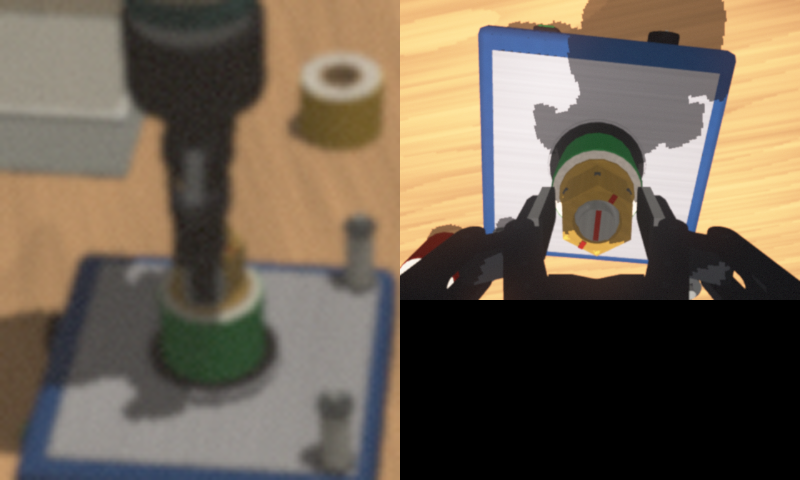

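Both views show the open jaws straddling the hex with the flats parallel to the pads and the tips just above the collar. I'll close.

Call:
drive_tool(rows=[[[0,0,0],[0,0,0],3.3],[[0,0,0],[0,0,0],3.3],[[0,0,0],[0,0,0],3.3],[[0,0,0],[0,0,0],3.3]], force=35)

```text
clock: 3.5
position: [0.5578, -0.0239, 0.1369]
ee_rot: [0.001, 0.088, 0.996, 0.0]
contact_force: [-0.5, 2.1, 4.3]
width: 0.0358
gripper_force: 39.6
```

Call:
drive_tool(rows=[[[0,0,-0.06],[0,0,0.015],3.3],[[0,0,-0.06],[0,0,0.015],3.3]])

```text
clock: 3.75
position: [0.5579, -0.0244, 0.1371]
ee_rot: [0.001, 0.148, 0.989, -0.0]
contact_force: [0.2, 1.2, 4.7]
width: 0.0348
gripper_force: 39.6
```

Run:
```python
from h import *
s,r=tcp(); print({k:np.round(v,4) for k,v in s.items()})
```

```text
{'clock': np.float64(3.75), 'qpos': array([-1.6800e-01,  3.2960e-01,  1.7038e+00, -6.0000e-04,  1.1070e+00,
       -1.4413e+00]), 'qd': array([-2.000e-04, -8.000e-04, -4.000e-04, -2.600e-03,  0.000e+00,
        4.752e-01]), 'effort': array([-2.16400e-01, -3.91422e+01, -2.00685e+01,  2.88000e-02,
       -1.36100e-01, -3.10100e-01]), 'position': array([ 0.5579, -0.0244,  0.1371]), 'ee_rot': array([ 6.000e-04,  1.481e-01,  9.890e-01, -3.000e-04]), 'contact_force': array([0.215 , 1.2319, 4.6781]), 'moment': array([-0.0088,  0.0991,  0.0922]), 'gripper_force': np.float64(39.5512), 'width': np.float64(0.0348)}
```

Call:
drive_tool(rows=[[[0,0,-0.08],[0,0,0.02],3.3],[[0,0,-0.08],[0,0,0.02],3.3],[[0,0,-0.08],[0,0,0.02],3.3]])

```text
clock: 4.12
position: [0.558, -0.0246, 0.1378]
ee_rot: [0.001, 0.266, 0.964, -0.0]
contact_force: [-1.0, -0.9, 4.6]
width: 0.0352
gripper_force: 39.5
```

Call:
drive_tool(rows=[[[0,0,-0.1],[0,0,0.025],3.3],[[0,0,-0.1],[0,0,0.025],3.3],[[0,0,-0.1],[0,0,0.025],3.3],[[0,0,-0.1],[0,0,0.025],3.3]])

```text
clock: 4.62
position: [0.5579, -0.0242, 0.1388]
ee_rot: [0.001, 0.452, 0.892, 0.0]
contact_force: [-0.2, 0.7, 5.6]
width: 0.0356
gripper_force: 39.6
```

Call:
drive_tool(rows=[[[0,0,-0.1],[0,0,0.03],3.3],[[0,0,-0.1],[0,0,0.03],3.3],[[0,0,-0.1],[0,0,0.03],3.3],[[0,0,-0.1],[0,0,0.03],3.3]])

```text
clock: 5.12
position: [0.5583, -0.024, 0.1399]
ee_rot: [0.001, 0.621, 0.784, 0.001]
contact_force: [1.3, 1.8, 3.6]
width: 0.0356
gripper_force: 39.6
```

```bash
cat > look.py <<'E'
from h import *
import sys
s,r=tcp(); c=eyes.get_calibration("wrist"); im=eyes.get_image("wrist")
y=np.degrees(np.arctan2(*r.as_matrix()[[1,0],1])); print(s["position"].round(4),s["contact_force"].round(1),s["qpos"].round(2),"tool y",y)
m=cv2.inRange(cv2.cvtColor(im,cv2.COLOR_RGB2HSV),(0,130,80),(6,255,255))|cv2.inRange(cv2.cvtColor(im,cv2.COLOR_RGB2HSV),(172,130,80),(180,255,255))
n,l,st,ce=cv2.connectedComponentsWithStats(m)
u=proj(c,[.557,-.0238,.152])
for i in range(1,n):
    if st[i,4]>5 and np.hypot(*(ce[i]-u))<45:
        p=np.argwhere(l==i)[:,::-1]; w=np.array([ray(c,q,.152)[:2] for q in p]); e=np.linalg.svd(w-w.mean(0))[2][0]
        print(st[i,4],ce[i].round(1),w.mean(0).round(4),"ang",np.degrees(np.arctan2(e[1],e[0]))%180)
x0,y0=int(u[0])-80,min(int(u[1])-60,300)
cv2.imwrite(f"pics/{sys.argv[1]}.png",cv2.resize(im[y0:y0+120,x0:x0+160,::-1],(640,480),interpolation=cv2.INTER_CUBIC)); print(x0,y0)
E
python3 look.py w3
```

```text
[ 0.5583 -0.024   0.1399] [1.3 1.8 3.6] [-0.17  0.33  1.7   0.    1.11 -0.4 ] tool y 13.289792966315774
80 [296.2 278. ] [ 0.5613 -0.0101] ang 71.41836402752371
272 [275.7 308.3] [ 0.5571 -0.0238] ang 164.27507254253072
59 [253.6 341.8] [ 0.5523 -0.0396] ang 77.46634160581044
195 248
```

View pics/w3.png

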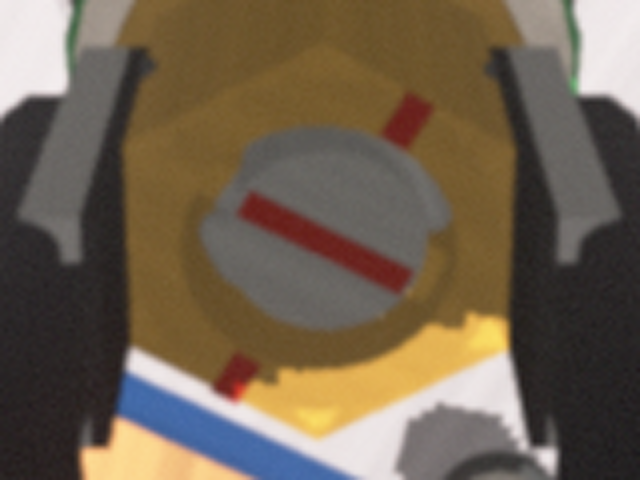

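The nut line is at 73° and the spindle line at 164.3°. The nut follows the tool, with about 1.55 rad left.

Call:
drive_tool(rows=[[[0,0,-0.1],[-0.01,0,0.027],3.3],[[0,0,-0.1],[-0.01,0,0.027],3.3],[[0,0,-0.1],[-0.01,0,0.027],3.3],[[0,0,-0.1],[-0.01,0,0.027],3.3]])

```text
clock: 5.68
position: [0.5584, -0.0239, 0.1411]
ee_rot: [0.001, 0.764, 0.646, 0.001]
contact_force: [0.9, 3.1, 4.0]
width: 0.0352
gripper_force: 39.5
```

Call:
drive_tool(rows=[[[0,0,-0.1],[0,0,0.027],3.3],[[0,0,-0.1],[0,0,0.027],3.3],[[0,0,-0.1],[0,0,0.027],3.3],[[0,0,-0.1],[0,0,0.027],3.3]])

```text
clock: 6.18
position: [0.5586, -0.0238, 0.1422]
ee_rot: [0.001, 0.877, 0.481, 0.002]
contact_force: [2.4, 2.6, 4.6]
width: 0.0351
gripper_force: 39.5
```

Call:
drive_tool(rows=[[[0,0,-0.1],[0.02,0.01,0.027],3.3],[[0,0,-0.1],[0.02,0.01,0.027],3.3],[[0,0,-0.1],[0,0,0.027],3.3],[[0,0,-0.1],[0,0,0.027],3.3]])

```text
clock: 6.68
position: [0.5591, -0.0237, 0.1434]
ee_rot: [0.0, 0.955, 0.297, 0.002]
contact_force: [2.0, 2.8, 4.7]
width: 0.0351
gripper_force: 39.5
```

```bash
python3 look.py w4
```

```text
[ 0.5591 -0.0237  0.1434] [2.  2.8 4.7] [-0.17  0.32  1.69  0.    1.12  0.8 ] tool y -55.3972587919068
77 [296.1 277.9] [ 0.5706 -0.0242] ang 7.49591027990482
252 [274.9 303.8] [ 0.5573 -0.0239] ang 164.2345341916704
64 [253.7 341.6] [ 0.5391 -0.0265] ang 4.392707836272223
194 244
```

Call:
drive_tool(rows=[[[0,0,-0.1],[0,0.01,0.027],3.3],[[0,0,-0.1],[0,0,0.027],3.3],[[0,0,-0.1],[0,0,0.027],3.3],[[0,0,0],[0,0,0],3.3]])

```text
clock: 7.22
position: [0.5591, -0.0239, 0.1444]
ee_rot: [0.0, 0.988, 0.153, 0.002]
contact_force: [1.7, 1.6, 5.4]
width: 0.0355
gripper_force: 39.7
```

```bash
python3 look.py w5
```

```text
[ 0.5591 -0.0239  0.1444] [1.7 1.6 5.4] [-0.17  0.32  1.69  0.    1.12  1.1 ] tool y -72.36380858492389
83 [295.9 278.4] [ 0.5691 -0.0285] ang 164.03107144976252
256 [274.5 302. ] [ 0.5573 -0.0239] ang 164.25887630017058
67 [253.4 342. ] [ 0.538  -0.0214] ang 167.1964302458064
193 242
```

View pics/w5.png

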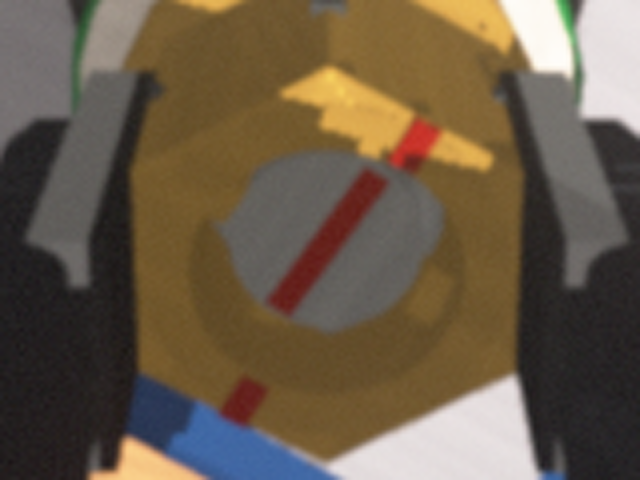

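The lines are about 2.8° apart. I'll turn the last 0.05 rad and then lift.

Call:
drive_tool(rows=[[[0,0,-0.05],[0,0,0.02],3.3],[[0,0,0],[0,0,0.03],3.3],[[0,0,0],[0,0,0.03],3.3]])

```text
clock: 7.65
position: [0.5589, -0.0239, 0.1446]
ee_rot: [0.0, 0.992, 0.128, 0.002]
contact_force: [4.2, 1.1, 3.7]
width: 0.0354
gripper_force: 39.4
```

```bash
python3 look.py w6
```

```text
[ 0.5589 -0.0239  0.1446] [4.2 1.1 3.7] [-0.17  0.32  1.69  0.    1.12  1.15] tool y -75.25122048354216
83 [296.2 278.2] [ 0.5686 -0.0293] ang 163.84029283297477
258 [274.6 301.2] [ 0.5573 -0.0239] ang 164.2374438047254
66 [253.5 341.8] [ 0.5379 -0.0205] ang 166.2146463152032
193 241
```

Call:
drive_tool(rows=[[[0,0,0],[0.02,0,0.04],3.3],[[0,0,0],[0,0,0.04],3.3],[[0,0,0],[0,0,0.04],3.3]])

```text
clock: 8.07
position: [0.5585, -0.024, 0.1449]
ee_rot: [0.0, 0.992, 0.128, 0.001]
contact_force: [6.5, 0.4, -2.3]
width: 0.0355
gripper_force: 38.7
```

Call:
drive_tool(rows=[[[0,0,0],[0.04,0,0],3.3],[[0,0,0],[0.04,0,0],3.3],[[0,0,0],[0,0,0],3.3]])

```text
clock: 8.45
position: [0.5585, -0.0239, 0.1448]
ee_rot: [0.0, 0.992, 0.128, -0.0]
contact_force: [5.1, -0.0, -2.4]
width: 0.0352
gripper_force: 38.9
```

```bash
python3 look.py w7
```

```text
[ 0.5585 -0.0239  0.1448] [ 5.1 -0.  -2.4] [-0.17  0.32  1.69 -0.    1.13  1.15] tool y -75.3297492331047
85 [296.2 278.2] [ 0.5683 -0.0293] ang 166.1968016480646
254 [274.7 300.1] [ 0.5573 -0.0239] ang 164.52107689948176
194 240
```

Call:
drive_tool(rows=[[[0,0,-0.015],[0.04,0,0],3.3],[[0,0,-0.015],[0,0,0],3.3],[[0,0,0],[0,0,0],3.3]])

```text
clock: 8.88
position: [0.5586, -0.0238, 0.145]
ee_rot: [-0.0, 0.994, 0.113, -0.0]
contact_force: [3.6, 0.8, -2.0]
width: 0.0355
gripper_force: 38.7
```

```bash
sed -i 's/<45/<55/' look.py; python3 look.py w8
```

```text
[ 0.5586 -0.0238  0.145 ] [ 3.6  0.8 -2. ] [-0.17  0.32  1.69 -0.    1.13  1.18] tool y -77.06404867045822
84 [296.2 278.1] [ 0.5681 -0.0295] ang 165.67252703410668
255 [275.  299.9] [ 0.5574 -0.0239] ang 164.58517017288415
66 [253.4 342. ] [ 0.5373 -0.0198] ang 160.17209289810094
194 240
```

View pics/w8.png

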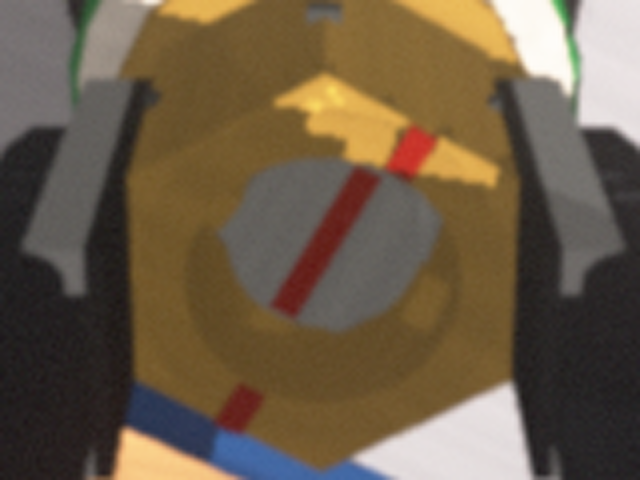

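Call:
drive_tool(rows=[[[0,0,0],[0,0,0.05],3.3],[[0,0,0],[0,0,0.05],3.3],[[0,0,0],[0,0,0.05],3.3]])

```text
clock: 9.3
position: [0.5586, -0.0239, 0.1467]
ee_rot: [0.0, 0.994, 0.113, -0.0]
contact_force: [5.2, 0.5, -5.4]
width: 0.0353
gripper_force: 38.4
```

Call:
drive_tool(rows=[[[0,0,0],[0.03,0,0.1],3.3],[[0,0,0],[0.03,0,0.1],3.3],[[0,0,0],[0,0,0.1],3.3]])

```text
clock: 9.68
position: [0.5586, -0.0238, 0.15]
ee_rot: [-0.0, 0.994, 0.113, -0.001]
contact_force: [2.2, -0.8, -2.2]
width: 0.0356
gripper_force: 38.6
```

Call:
drive_tool(rows=[[[0,0,0],[0,0,0.4],3.3],[[0,0,0],[0,0,0.5],3.3],[[0,0,0],[0,0,0.8],3.3],[[0,0,0],[0,0,1],3.3],[[0,0,0],[0,0,1.5],3.3],[[0,0,0],[0,0,1.5],3.3]])

```text
clock: 10.42
position: [0.5596, -0.0238, 0.2083]
ee_rot: [0.0, 0.994, 0.113, 0.0]
contact_force: [0.5, 0.2, -2.9]
width: 0.0354
gripper_force: 38.7
```

Call:
drive_tool(rows=[[[0,0,0],[-1.0,-3.0,0],3.3],[[0,0,0],[-1.5,-4.5,0],3.3],[[0,0,0],[-1.5,-4.5,0],3.3],[[0,0,0],[-1.5,-4.5,0],3.3],[[0,0,0],[-1.5,-4.5,0],3.3],[[0,0,0],[-1.5,-4.5,0],3.3],[[0,0,0],[-1.5,-4.5,-2],3.3],[[0,0,0],[-1.3,-2.5,-3],3.3]])

```text
clock: 11.42
position: [0.4468, -0.3522, 0.1584]
ee_rot: [0.002, 0.994, 0.112, 0.001]
contact_force: [0.5, 0.5, -1.9]
width: 0.0354
gripper_force: 38.8
```

Run:
```python
from h import *
s,r=tcp(); print(s["position"].round(4),s["contact_force"].round(1))
im=eyes.get_image("top"); sd=eyes.get_image("side")
a=im[220:370,340:480,::-1]; cv2.imwrite("pics/t9.png",np.hstack([cv2.resize(a,(390,420)),cv2.resize(sd[230:420,120:310,::-1],(400,420))]))
```

```text
[ 0.4468 -0.3522  0.1584] [ 0.5  0.5 -1.9]
```

View pics/t9.png

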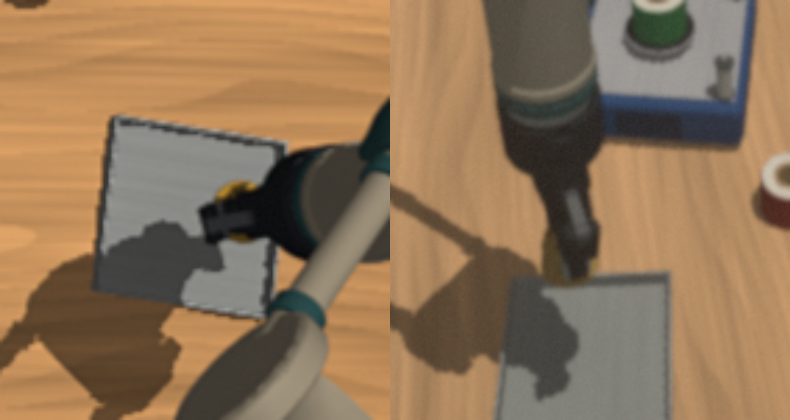

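The nut is held above the tray, and the green roll stayed on the spindle. I'll lower it now.

Call:
drive_tool(rows=[[[0,0,0],[0,0.3,-3],3.3],[[0,0,0],[0,0,-3],3.3],[[0,0,0],[0,0,-3],3.3],[[0,0,0],[0,0,-2],3.3],[[0,0,0],[0,0,-1],3.3],[[0,0,0],[0,0,-0.4],3.3],[[0,0,0],[0,0,0],3.3]])

```text
clock: 12.4
position: [0.4471, -0.346, 0.0337]
ee_rot: [0.0, 0.994, 0.113, 0.0]
contact_force: [0.1, -0.1, -0.4]
width: 0.0355
gripper_force: 38.8
```

Call:
drive_tool(rows=[[[0,0,0],[0,0,-0.15],3.3],[[0,0,0],[0,0,-0.15],3.3],[[0,0,0],[0,0,0],3.3]])

```text
clock: 12.78
position: [0.4464, -0.3458, 0.0301]
ee_rot: [0.0, 0.994, 0.113, 0.0]
contact_force: [0.1, -0.5, -1.5]
width: 0.0352
gripper_force: 38.8
```

Call:
drive_tool(rows=[[[0,0,0],[0,0,-0.12],3.3],[[0,0,0],[0,0,-0.12],3.3],[[0,0,0],[0,0,0],3.3]])

```text
clock: 13.15
position: [0.4464, -0.3457, 0.0274]
ee_rot: [-0.0, 0.994, 0.113, -0.0]
contact_force: [0.2, 0.6, -1.7]
width: 0.0354
gripper_force: 38.8
```

Call:
drive_tool(rows=[[[0,0,0],[0,0,-0.1],3.3],[[0,0,0],[0,0,-0.1],3.3],[[0,0,0],[0,0,0],3.3]])

```text
clock: 13.52
position: [0.4464, -0.3457, 0.0255]
ee_rot: [-0.0, 0.994, 0.113, -0.0]
contact_force: [0.2, -0.4, -2.0]
width: 0.0352
gripper_force: 38.8
```

Call:
drive_tool(rows=[[[0,0,0],[0,0,-0.1],3.3],[[0,0,0],[0,0,-0.1],3.3],[[0,0,0],[0,0,0],3.3]])

```text
clock: 13.9
position: [0.4466, -0.3459, 0.0243]
ee_rot: [0.0, 0.994, 0.113, 0.0]
contact_force: [-1.0, 0.6, 5.0]
width: 0.0352
gripper_force: 39.5
```

Call:
drive_tool(rows=[[[0,0,0],[0,0,0.05],4.0],[[0,0,0],[0,0,0],5.5],[[0,0,0],[0,0,0],6.0],[[0,0,0],[0,0,1.5],6.0],[[0,0,0],[0,0,3],6.0],[[0,0,0],[0,0,4],7],[[0,0,0],[0,0,5],8.5],[[0,0,0],[0,0,5],8.5]])

```text
clock: 14.9
position: [0.4464, -0.3456, 0.2117]
ee_rot: [0.0, 0.994, 0.113, 0.0]
contact_force: [0.6, -0.6, -0.3]
width: 0.0851
gripper_force: 0.0
```

Call:
drive_tool(rows=[[[0,0,0],[0.3,1.5,3],8.5],[[0,0,0],[1.6,4.5,3],8.5],[[0,0,0],[1.8,5,0],8.5],[[0,0,0],[1.8,5,0],8.5],[[0,0,0],[1.8,5,0],8.5],[[0,0,0],[1.8,5,0],8.5],[[0,0,0],[1.8,5,0],8.5],[[0,0,0],[0,1.2,0],8.5]])

```text
clock: 15.9
position: [0.5561, -0.0209, 0.27]
ee_rot: [-0.0, 0.993, 0.115, 0.001]
contact_force: [-0.5, -1.0, -0.0]
width: 0.085
gripper_force: 0.0
```

Run:
```python
from h import *
s,r=tcp(); c=eyes.get_calibration("wrist"); print(s["clock"],s["position"].round(4),s["qpos"].round(3))
im=eyes.get_image("wrist"); tp=eyes.get_image("top")
hs=cv2.cvtColor(im,cv2.COLOR_RGB2HSV)
m=cv2.inRange(hs,(45,80,30),(90,255,255)); p=np.argwhere(m)[:,::-1]; print(len(p),p.min(0),p.max(0),proj(c,[.557,-.0238,.12]))
a=cv2.resize(im[:,:,::-1],(480,360)); b=cv2.resize(tp[240:350,350:470,::-1],(320,293)); b=cv2.copyMakeBorder(b,0,67,0,0,cv2.BORDER_CONSTANT)
cv2.imwrite("pics/w10.png",np.hstack([a,b]))
```

```text
15.9 [ 0.5561 -0.0209  0.27  ] [-1.630e-01  2.330e-01  1.496e+00  1.000e-03  1.411e+00  1.178e+00]
359 [241 152] [316 191] [278.82289222 195.58917139]
```

View pics/w10.png

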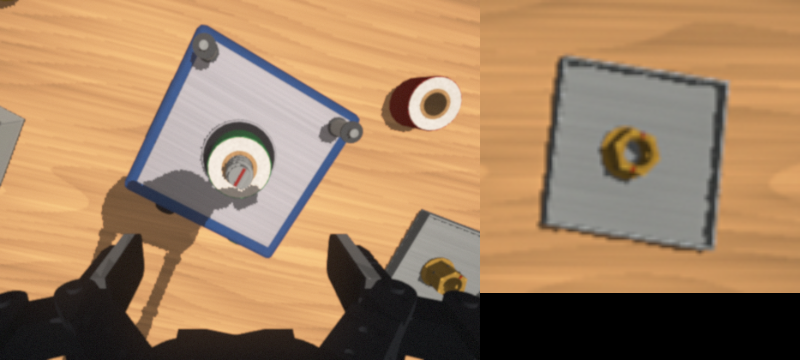

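The nut stands collar down near the tray centre. The roll's white top, at about (239,166) in the left half, sits on the spindle where expected.

Call:
drive_tool(rows=[[[0,0,0],[0,-0.1,-4],8.5],[[0,0,0],[0,0,-4],8.5],[[0,0,0],[0,0,-3],8.5],[[0,0,0],[0,0,0],8.5]])

```text
clock: 16.5
position: [0.5533, -0.0262, 0.1573]
ee_rot: [-0.0, 0.994, 0.112, -0.003]
contact_force: [-0.0, -0.5, -0.1]
width: 0.0849
gripper_force: 0.0
```

Call:
drive_tool(rows=[[[0,0,0],[0.2,0,-1],8.5],[[0,0,0],[0,0,-0.5],8.5],[[0,0,0],[0,0,0],8.5],[[0,0,0],[0,0,0],8.5]])

```text
clock: 17.0
position: [0.5578, -0.0248, 0.1446]
ee_rot: [0.0, 0.994, 0.113, 0.0]
contact_force: [0.5, 0.8, 0.1]
width: 0.0851
gripper_force: 0.0
```

Call:
drive_tool(rows=[[[0,0,0],[0,0.1,-1.5],8.5],[[0,0,0],[0,0,-1.5],8.5],[[0,0,0],[0,0,-1.0],8.5],[[0,0,0],[0,0,-0.45],8.5],[[0,0,0],[0,0,0],8.5]])

```text
clock: 17.62
position: [0.5574, -0.0238, 0.0991]
ee_rot: [-0.0, 0.994, 0.113, -0.0]
contact_force: [0.0, -0.1, -0.3]
width: 0.085
gripper_force: 0.0
```

Call:
drive_tool(rows=[[[0,0,0],[0,0,0],5.5],[[0,0,0],[0,0,0],5.5],[[0,0,0],[0,0,0],5.5],[[0,0,0],[0,0,0],5.5]], force=25)

```text
clock: 18.12
position: [0.5579, -0.0239, 0.0999]
ee_rot: [0.0, 0.994, 0.113, 0.001]
contact_force: [-0.1, -0.2, 1.3]
width: 0.06
gripper_force: 27.5
```

Gripped at 60 mm. I'll lift slowly.

Call:
drive_tool(rows=[[[0,0,0],[0,0,0.2],5.5],[[0,0,0],[0,0,0.4],5.5],[[0,0,0],[0,0,0.6],5.5],[[0,0,0],[0,0,0.6],5.5]])

```text
clock: 18.62
position: [0.5573, -0.0237, 0.118]
ee_rot: [-0.0, 0.994, 0.113, -0.0]
contact_force: [0.7, 0.3, -1.5]
width: 0.0595
gripper_force: 27.5
```

Call:
drive_tool(rows=[[[0,0,0],[0,0,1],5.5],[[0,0,0],[0,0,1.5],5.5],[[0,0,0],[0,0,2],5.5],[[0,0,0],[0,0,2],5.5],[[0,0,0],[0,0,2],5.5],[[0,0,0],[0,0,1.5],5.5],[[0,0,0],[0,0,0],5.5]])

```text
clock: 19.5
position: [0.5583, -0.0239, 0.2192]
ee_rot: [0.0, 0.994, 0.113, 0.002]
contact_force: [0.0, -1.0, -1.4]
width: 0.0596
gripper_force: 27.5
```

Call:
drive_tool(rows=[[[0,0,0],[-0.6,2.8,0],5.5],[[0,0,0],[-1.0,5.2,0],5.5],[[0,0,0],[-1.1,5.4,0],5.5],[[0,0,0],[-1.1,5.4,0],5.5],[[0,0,0],[-1.1,5.4,0],5.5],[[0,0,0],[-1.1,5.4,0],5.5],[[0,0,0],[-1.0,5.2,0],5.5],[[0,0,0],[-0.7,3.4,0],5.5]])

```text
clock: 20.5
position: [0.4792, 0.3603, 0.2165]
ee_rot: [0.0, 0.994, 0.114, -0.001]
contact_force: [0.1, -0.9, -0.7]
width: 0.0596
gripper_force: 27.5
```

Call:
drive_tool(rows=[[[0,0,0],[0,0,-3],5.5],[[0,0,0],[0,0,-3],5.5],[[0,0,0],[0,0,-3],5.5],[[0,0,0],[0,0,-3],5.5],[[0,0,0],[0,0,-2],5.5],[[0,0,0],[0,0,-1],5.5],[[0,0,0],[0,0,-0.5],5.5],[[0,0,0],[0,0,0],5.5]])

```text
clock: 21.5
position: [0.4806, 0.3583, 0.0627]
ee_rot: [-0.0, 0.994, 0.113, 0.0]
contact_force: [0.9, -0.2, -0.2]
width: 0.0595
gripper_force: 27.5
```

Call:
drive_tool(rows=[[[0,0,0],[0,0,-1.2],5.5],[[0,0,0],[0,0,-1.0],5.5],[[0,0,0],[0,0,-0.6],5.5],[[0,0,0],[0,0,-0.3],5.5],[[0,0,0],[0,0,-0.1],5.5],[[0,0,0],[0,0,0],5.5]])

```text
clock: 22.25
position: [0.4806, 0.3583, 0.0307]
ee_rot: [-0.0, 0.994, 0.113, 0.0]
contact_force: [0.6, 0.7, -0.9]
width: 0.0594
gripper_force: 27.5
```

Call:
drive_tool(rows=[[[0,0,0],[0,0,-0.1],5.5],[[0,0,0],[0,0,-0.1],5.5],[[0,0,0],[0,0,0],5.5]])

```text
clock: 22.62
position: [0.4804, 0.3582, 0.0286]
ee_rot: [0.0, 0.994, 0.113, -0.0]
contact_force: [0.8, 0.2, -1.3]
width: 0.0598
gripper_force: 27.5
```

Call:
drive_tool(rows=[[[0,0,0],[0,0,-0.1],5.5],[[0,0,0],[0,0,-0.1],5.5],[[0,0,0],[0,0,0],5.5]])

```text
clock: 23.0
position: [0.4806, 0.3583, 0.0276]
ee_rot: [-0.0, 0.994, 0.113, 0.0]
contact_force: [-2.8, -1.8, 5.0]
width: 0.0589
gripper_force: 28.0
```

Call:
drive_tool(rows=[[[0,0,0],[0,0,-0.1],5.5],[[0,0,0],[0,0,0],5.5]])

```text
clock: 23.25
position: [0.4805, 0.3583, 0.0276]
ee_rot: [-0.0, 0.994, 0.113, 0.0]
contact_force: [-2.3, -1.3, 11.5]
width: 0.0596
gripper_force: 28.5
```

On the floor. I'll release and retreat.

Call:
drive_tool(rows=[[[0,0,0],[0,0,0.1],5.9],[[0,0,0],[0,0,0.05],7],[[0,0,0],[0,0,0],7.8],[[0,0,0],[0,0,0],7.8],[[0,0,0],[0,0,1.5],7.8],[[0,0,0],[0,0,3],7.8],[[0,0,0],[0,0,4],7.8],[[0,0,0],[0,0,5],7.8]])

```text
clock: 24.25
position: [0.48, 0.3579, 0.1635]
ee_rot: [0.0, 0.994, 0.113, -0.0]
contact_force: [0.6, 0.3, -0.5]
width: 0.0776
gripper_force: 0.0
```

Call:
drive_tool(rows=[[[0,0,0],[-2,0,5],7.8],[[0,0,0],[-5,0,3],7.8],[[0,0,0],[-5,0,0],7.8],[[0,0,0],[-4,0,0],7.8],[[0,0,0],[0,0,0],7.8],[[0,0,0],[0,0,0],7.8]])

```text
clock: 25.0
position: [0.3211, 0.3585, 0.243]
ee_rot: [-0.0, 0.994, 0.113, 0.001]
contact_force: [-1.4, -0.0, -0.3]
width: 0.0776
gripper_force: 0.0
```

Run:
```python
from h import *
im=eyes.get_image("top"); sd=eyes.get_image("side")
cv2.imwrite("pics/end.png",np.hstack([cv2.resize(im[100:350,20:480,::-1],(480,260)),cv2.resize(sd[120:420,150:370,::-1],(190,260))]))
print(manip.get_state()["contact_force"])
```

```text
[ 0.78404294 -0.20327266  0.88615806]
```

View pics/end.png

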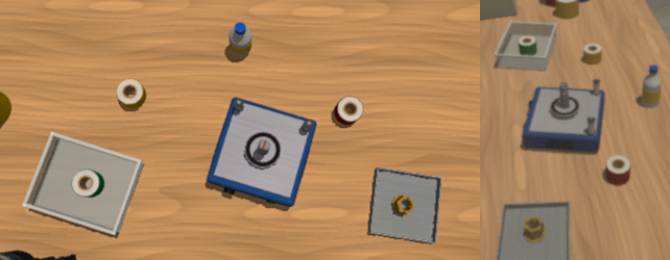

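The green roll stands on end in the tub at about (88,183). The nut is in the tray at (403,205), the spindle is bare, and the other objects have not moved.

```bash
python3 -c "
from rig import job
print(job.sign_off())"
```

```text
the job is handed in; nothing more can be done
None
```

The job is handed in: the nut stands collar down in the steel tray (I turned it about 2° past the lines meeting before lifting), the green roll stands on end in the tub, and the other rolls and the bottle are where they were.

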